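Pin the pattern sled under the punch

TASK

Slide the wooden sled by its upright handle until the cross marked on its white template sits directly under the fixed punch tip, then take the long plain steel rod from the rack and lower it tip first through the bushing in the punch arm and on through the bushing in the sled, until its tip sticks out underneath without reaching the base plate. The rod has no head and would drop, so finish while still gripping it there, spanning both bushings, with the cross still under the punch. Leave the other rods and everything else on the table where they are.

Things in the scene. Friction and masses are not known exactly. Their poses are not given: they have to be found in the camera images.
- punch_stand: Fixed grey iron punch stand. Origin at table level on the vertical axis of the bushing in its arm; z up, +y along the sled's rails. Base plate 225 x 370 mm, its top 10 mm above the table; rails to 44 mm; a column (x -105 to -75 mm) on the -x side carries a 44 mm wide arm at 94 to 110 mm height that reaches to x = +80 mm. Nothing stands higher than 117 mm.
- punch_tip (a point): Point of the fixed punch that points down from the end of the arm: 55 mm in +x of the arm's bushing, 70 mm above the table (16 mm above the template).
- upper_bushing (a point): Centre of the mouth (top) of the brass bushing in the arm, 116 mm above the table. Bore 14 mm, vertical; funnel mouth 26 mm wide and 8 mm deep; underside of the bushing 24 mm below this point. Turns with the stand.
- lower_bushing (a point): Centre of the mouth (top) of the brass bushing in the sled, 58 mm above the table. Bore 14 mm, vertical; funnel mouth 26 mm wide, 8 mm deep; its underside is 22 mm below this point, 26 mm above the base plate. It lies exactly under the upper bushing when the cross is exactly under the punch tip.
- marked_spot (a point): Centre of the black cross in a ring on the white petal-shaped template on the sled, 54 mm above the table, 55 mm in the stand's +x from the sled's bushing. Moves with the sled.
- sled_handle (a point): Grip point on the sled's upright round dark wooden handle, 18 mm diameter, 95 mm above the table; the handle's top is at 110 mm, its foot at 56 mm. It is 120 mm in the stand's +y and 20 mm in +x from the sled's bushing.
- sled (a joint): Sliding of the wooden sled on its rails, in m, 0 to 0.115; it grows as the sled moves in the stand's -y direction. The cross is under the punch at 0.085; it starts between 0 and 0.055. Needs about 2 N to move and stays where it is left.
- rack: Fixed wooden block 190 x 50 x 50 mm with three upright square holes 13 mm wide and 40 mm deep in a row along its x, at -55, 0 and +55 mm. Origin at the centre of its underside. Each hole holds one rod, standing on its tip 10 mm above the table; which is where varies.
- guide_rod: The long plain steel rod, 12 mm diameter, 165 mm long, no head, about 140 g, standing upright in the rack. Origin at the centre of its tip (lower end); z along the rod to its top. The tip is rounded (hemisphere of 6 mm radius).
- short_rod: Bystander: a plain rod 12 mm diameter, 105 mm long, in the rack. Origin at its lower end.
- headed_pin: Bystander: a pin 12 mm diameter, 120 mm long, with a 24 mm wide head, in the rack. Origin at its lower end.
- screwdriver: Bystander: a wooden-handled screwdriver 210 mm long, lying beyond the stand.
- tape_roll: Bystander: a flat cardboard ring, 84 mm across, 25 mm high, beyond the stand. Origin at the centre of its underside.
- glue_jar: Bystander: a closed jar, 60 mm across, 85 mm high, near the rack. Origin at the centre of its underside.
- cutting_die: Bystander: a thin steel ring, 90 mm across, 30 mm high, near the rack. Origin at the centre of its underside.
- rivet_tray: Bystander: a steel tray 100 x 140 x 28 mm at the +y end of the stand. Origin at the centre of its underside.
- straightedge: Bystander: a steel bar 30 x 280 x 5 mm on the robot's side of the stand. Origin at the centre of its underside.

How it is judged (in metres and radians):
On the way, in this order (a step that is already met when the one before it is completed fails the run):
1. the cross rests under the punch tip, rod not yet in the arm (horizontal distance between marked_spot and punch_tip below 0.004 m and velocity of joint sled between -0.01 and 0.01 m/s), for 0.3 s.
2. the rod's tip has come through the arm's bushing (z of guide_rod in the frame of upper_bushing below -0.026 m and horizontal distance between guide_rod and upper_bushing below 0.006 m and angle between the z axis of guide_rod and the z axis of punch_stand, either way round below 0.15 rad).
At the end, for the whole second after the job is handed in: The rod is gripped by the fingers and still, upright through both bushings (within 0.05 rad; tip within 4 mm of the lower bushing's axis), its tip at least 1.5 mm out below the sled's bushing and at least 1.5 mm above the base plate, and the cross within 4 mm of straight under the punch tip (z of guide_rod in the frame of lower_bushing below -0.0235 m and z of guide_rod in the frame of punch_stand above 0.0115 m and horizontal distance between guide_rod and lower_bushing below 0.004 m and horizontal distance between guide_rod and upper_bushing below 0.005 m and angle between the z axis of guide_rod and the z axis of punch_stand, either way round below 0.05 rad and horizontal distance between marked_spot and punch_tip below 0.004 m and contact force between guide_rod and the fingers above 1 N and linear speed of guide_rod below 0.02 m/s); the arm keeps its last pose, push and grip.
It fails at once if another rod is taken or shifted more than 25 mm (distance of any of short_rod, headed_pin from where it was at the start of the episode above 0.025 m).
It fails at once if a bystander is shifted more than 30 mm (distance of any of screwdriver, tape_roll, glue_jar, cutting_die, rivet_tray, straightedge from where it was at the start of the episode above 0.03 m).
It also fails if it takes over 72 s, if anything falls off the work surface, if the arm or the gripper's body presses on something with over 40 N, if the wrist force passes 120 N, or if a joint passes its speed limit or range.

ROBOT

A 6-joint arm with a two-finger parallel gripper is mounted at the origin on the work surface. World frame = base frame: x ahead of the robot, y to its left, z up, the work surface at z = 0. Lengths are in m, angles in degrees, forces in N, time in s.
With the tool pointing down it reaches from about 0.4 to 0.825 m from the base axis. Payload 7 kg.
Tool frame: the origin (TCP) lies on the centre line of the jaws, within the pads' length; the fingertips stand 8 mm ahead of it and the grasp point (between the pads) lies 11 mm behind it; z points along the fingers, y is the line along which they close (so a half turn about z gives the same grasp; the last joint's range is limited). The gripper opens to 88 mm and grips with 3 to 60 N. Pads are 19 mm wide; open, the fingers measure 130 mm over their backs; the gripper's body (78 mm by 193 mm) begins 47 mm behind the grasp point.
Start: joints at [-48.81, 20.546, 0.682, 0, -70.136, -16.507], TCP at [0.282, -0.613, 0.235] pointing down, gripper open.
Joint ranges: [-176.03, 176.03], [-82.01, 121.73], [-58.28, 71.71], [-173.87, 95.51], [-174.79, -0.11], [-173.66, 173.66]. Speed limits (degrees/s): [136.94, 136.94, 172.46, 180, 180, 180].

INTERFACE

Orientations are given as [roll, pitch, yaw] about the fixed x, y, z axes, in that order (R = Rz(yaw) Ry(pitch) Rx(roll)).
In Python, from plant import telemetry, viewer, close_job, models gives the robot as it stands.
- The arm moves only by the shell command python3 -m handwheel 'ROWS' [FORCE]. ROWS is JSON, a list of rows, each an object with "grip": the closure, from -1 (fully open) to 1 (shut); "travel": the shift along the tool's x, y, z as a fraction of full scale, a list of three; "spin": the turn about the tool's z as a fraction of full scale. A call has 1 to 8 rows; each row shifts and turns the commanded pose from where the row before left it, along the tool's axes as they then stand; what a row does not reach is not made up. Full scale, the value 1, is 0.025 m for a shift and 5 degrees for a turn. A row lasts 1/8 s, in which the tool goes at most 62.5 mm and 10.7 degrees, less where a joint would pass 70% of its speed; a pose out of reach is approached as far as the arm can. A call with a number of a shift or a turn outside -1 to 1 is refused whole. A call with a gripper value outside its range is refused whole. The fingers move at their own pace and stop on an object; FORCE is the grip in N (left out, the last holds). Time passes only in rows, so rows that do not move let the fingers close. It gives the time, the measured TCP pose, the force, the opening and the grip force at its end, in the units of the state.
- telemetry.get_state(): the state, without advancing time (a new reading comes with each control period).
- viewer.capture(name): name is "scene" or "top"; returns the picture (400x640x3 uint8, red, green, blue); there is no depth.
- viewer.calibration(name): a dict with "fx", "fy", "cx", "cy" (pixels), "k1" (the pictures are not rectified: a ray, as slopes to the right and down, at radius r is drawn at 1 + k1 r^2 times it, then the intrinsics apply), "T" (4x4, takes a point from camera to world coordinates). Camera axes: x right, y down, z forward; pixel columns grow to the right and rows downward; lengths in m; the calibration is good to about 2 mm. A picture is of the moment at which its call begins. calibration takes no time and is no camera call.
- close_job(): hands the job in; it is judged then, once.
Trained networks look in the newest picture that a camera, given by its name, has taken for a name from the list of things; names that differ only in an ending like _2 or _b are one class to them, and where a whole thing is asked for, a point or a joint stands for the part that bears it (a point fixed in the world has none). Each returns a list of dicts, best first, with "p" (0 to 1); they miss things now and then, are a little off and sometimes report something else, mostly with a low value. They report only what shows in the picture. A call takes as long as a camera call.
- models.find_in(camera, thing): "position" ([column, row] in pixels, amid what is visible of it).
The state is a dict: "time_s": time; "joints": joint angles; "qd": joint speeds; "joint_torque": joint torques, N m; "tcp_pos": TCP position; "eef_rot": TCP orientation; "contact_force": force on the tool from outside, world axes, zero at the start; "moment": the same for the moment, N m; "gripper_width": finger opening in m; "gripper_force": force on a finger pad.
Only numpy, scipy, OpenCV 4.12 (cv2) and the standard library are available. Lean on these libraries where they do the work, as an engineer would, in place of code of your own. Each camera call takes 0.05 s, during which the arm holds its last target. There are 200 camera calls.

## Working session

There is one attempt and no reset: what is moved stays moved. The work goes in short steps, Python scripts to look and compute and a shell command to move; the robot and the scene stay as the last step left them, time stands still between calls to the robot, and variables do not carry over. Pictures are saved under pics/ and viewed, at most 10 in all, crops included, and the job is handed in when it is done.

```bash
mkdir -p pics; ls; cat > h.py <<'E'
import numpy as np,cv2
from plant import telemetry,viewer,models
def cal(n):
    c=viewer.calibration(n);return c,np.array(c['T'])
def ray(n,px):
    c,T=cal(n);d=np.array([(px[0]-c['cx'])/c['fx'],(px[1]-c['cy'])/c['fy']])
    u=d.copy()
    for _ in range(30):u=d/(1+c['k1']*(u@u))
    return T[:3,3],T[:3,:3]@np.array([u[0],u[1],1])
def at(n,px,z):
    o,d=ray(n,px);return (o+d*(z-o[2])/d[2])
def proj(n,P):
    c,T=cal(n);q=T[:3,:3].T@(np.array(P)-T[:3,3]);u=q[:2]/q[2];u=u*(1+c['k1']*(u@u))
    return np.array([c['fx']*u[0]+c['cx'],c['fy']*u[1]+c['cy']])
def snap(n,f=None):
    im=viewer.capture(n)
    if f:cv2.imwrite('pics/'+f,im[:,:,::-1])
    return im
E
python3 - <<'E'
from h import *
np.set_printoptions(precision=4,suppress=True)
for n in('scene','top'):
    snap(n,n+'0.png');c,T=cal(n);print(n,c['fx'],c['k1'],T[:3,3],T[:3,2])
Z=dict(punch_tip=.07,upper_bushing=.116,lower_bushing=.058,marked_spot=.054,sled_handle=.095,rack=.05,guide_rod=.1,short_rod=.1,headed_pin=.1,punch_stand=.1)
for k,z in Z.items():
  for n in('scene','top'):
    for r in models.find_in(n,k)[:2]:
        print(k,n,np.round(r['position'],1),round(r['p'],2),at(n,r['position'],z))
print(telemetry.get_state())
E
```

```text
pics
scene 366.90686164920714 -0.005702537875541974 [ 0.9994 -0.3963  0.8099] [-0.4948  0.4459 -0.7459]
top 452.7082879621084 -0.007363037913960088 [0.4059 0.028  1.416 ] [ 0.0911  0.0028 -0.9958]
punch_tip scene [336.1 200.7] 0.45 [0.5434 0.093  0.07  ]
punch_tip top [279.5 208.6] 0.66 [0.5009 0.1448 0.07  ]
upper_bushing scene [334.3 198. ] 0.67 [0.562  0.0654 0.116 ]
upper_bushing top [268.7 204.4] 0.42 [0.5105 0.1717 0.116 ]
lower_bushing scene [351.7 188.4] 0.81 [0.53   0.1672 0.058 ]
lower_bushing top [265.5 204.3] 0.87 [0.5157 0.1878 0.058 ]
lower_bushing top [278.5 210.1] 0.16 [0.4973 0.1489 0.058 ]
marked_spot scene [354.3 192.2] 0.95 [0.5429 0.1654 0.054 ]
marked_spot scene [391.1 147.6] 0.6 [0.4793 0.3951 0.054 ]
marked_spot top [264.6 202.5] 0.78 [0.5215 0.1909 0.054 ]
sled_handle scene [353.4 188.8] 0.67 [0.5572 0.142  0.095 ]
sled_handle top [262.4 200.7] 0.84 [0.5235 0.1924 0.095 ]
rack scene [181.7 286.8] 0.56 [ 0.4983 -0.3458  0.05  ]
rack scene [315.6 163. ] 0.16 [0.3771 0.1639 0.05  ]
rack top [437.6 217.1] 0.71 [ 0.4662 -0.3301  0.05  ]
rack top [455.8 200.1] 0.21
[... 541 characters left out ...]
33 -0.3447  0.1   ]
punch_stand scene [333.5 202.7] 0.64 [0.5627 0.0632 0.1   ]
punch_stand top [278.1 208.9] 0.78 [0.498  0.1463 0.1   ]
punch_stand top [265.2 201.9] 0.28 [0.5193 0.1836 0.1   ]
{'time_s': 1.1, 'joints': array([-48.8118,  20.5449,   0.6809,   0.0029, -70.1351, -16.5076]), 'qd': array([-0.1062,  0.0086, -0.0655,  0.0201,  0.0782,  0.0596]), 'joint_torque': array([ -0.    , -58.2401,  29.3307,   7.0028,   0.0126,  -0.    ]), 'tcp_pos': array([ 0.2818, -0.6133,  0.2346]), 'eef_rot': array([-179.9984,   -0.0024, -155.3185]), 'contact_force': array([0.4822, 0.4711, 0.0235]), 'moment': array([ 0.0207,  0.0206, -0.0297]), 'gripper_force': 0.0, 'gripper_width': 0.08757806384535706}
```

```bash
python3 - <<'E'
import cv2
a=cv2.imread('pics/scene0.png');b=cv2.imread('pics/top0.png')
cv2.imwrite('pics/c1.png',cv2.resize(a[110:310,230:490],None,fx=3,fy=3,interpolation=2))
cv2.imwrite('pics/c2.png',cv2.resize(b[120:300,210:480],None,fx=2.95,fy=2.95,interpolation=2))
E
```

```text
(no output)
```

View pics/c1.png

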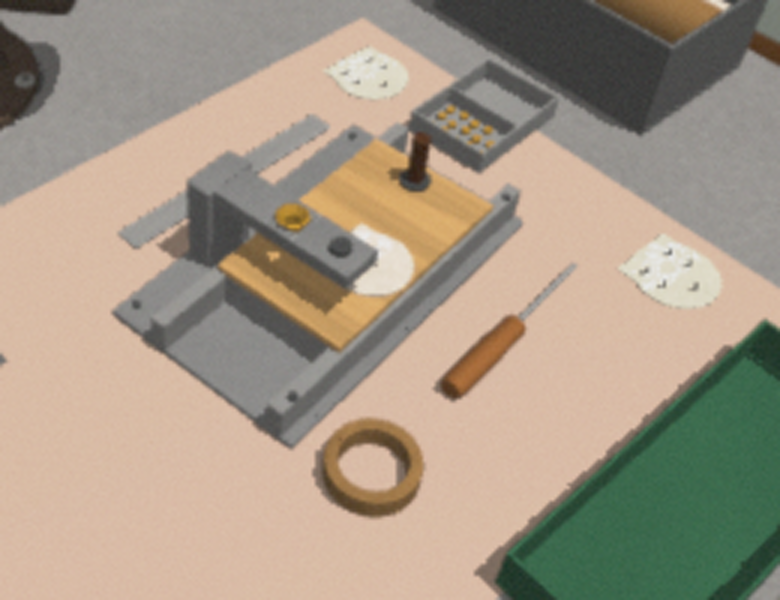

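View pics/c2.png

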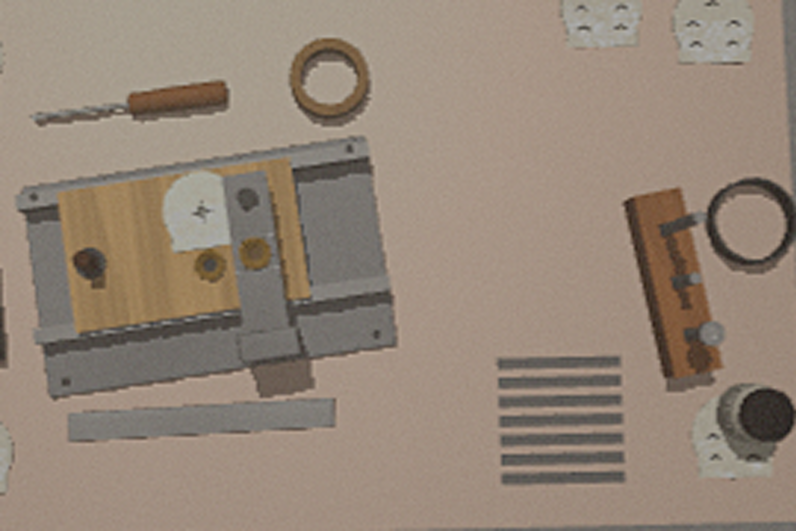

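View pics/scene0.png

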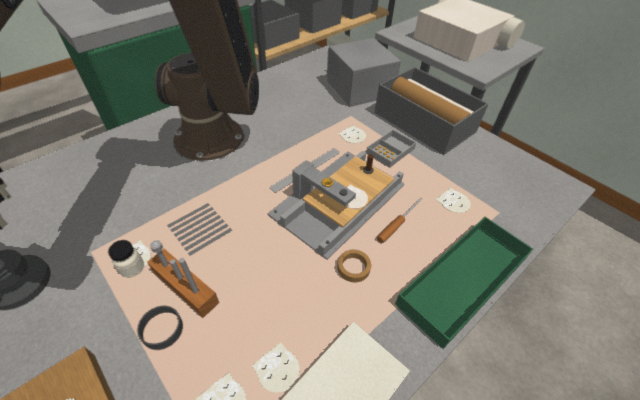

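```bash
python3 - <<'E'
from h import *
np.set_printoptions(precision=4,suppress=True)
t=lambda x,y:(210+x/2.95,120+y/2.95)
s=lambda x,y:(230+x/3,110+y/3)
for nm,z,a,b in[('ub',.116,t(256,252),s(292,215)),('lb',.058,t(210,264),None),('cross',.054,t(202,211),None),('punchscrew',.114,t(247,198),s(341,244)),('handle top',.11,t(88,254),s(421,137)),
 ('p1',.01,t(52,397),None),('p2',.01,t(396,346),None),('rod A base',.05,t(668,230),None),('B',.05,t(676,282),None),('C',.05,t(686,335),None),('A top',.175,t(700,217),None),('r1',.05,t(627,200),None),('r2',.05,t(666,377),None),('r3',.05,t(682,190),None),('r4',.05,t(719,370),None),]:
    print(nm,at('top',a,z),at('scene',b,z) if b else '')
a=cv2.imread('pics/scene0.png');b=cv2.imread('pics/top0.png')
p=cv2.resize(a[230:320,140:230],(540,540),interpolation=2);q=cv2.resize(b[175:260,415:485],None,fx=3.5,fy=6,interpolation=2)[:510]
q=cv2.copyMakeBorder(q,0,30,0,0,0);cv2.imwrite('pics/c3.png',np.hstack([p,q]))
E
```

```text
ub [0.5058 0.0909 0.116 ] [0.5068 0.0912 0.116 ]
lb [0.499  0.1408 0.058 ] 
cross [0.5539 0.1485 0.054 ] 
punchscrew [0.5592 0.0989 0.114 ] [0.5591 0.1016 0.114 ]
handle top [0.5079 0.2561 0.11  ] [0.5034 0.2623 0.11  ]
p1 [0.3664 0.3122 0.01  ] 
p2 [ 0.4118 -0.0491  0.01  ] 
rod A base [ 0.5242 -0.3292  0.05  ] 
B [ 0.4706 -0.3349  0.05  ] 
C [ 0.4164 -0.3426  0.05  ] 
A top [ 0.5248 -0.3269  0.175 ] 
r1 [ 0.556  -0.2885  0.05  ] 
r2 [ 0.3743 -0.3204  0.05  ] 
r3 [ 0.5651 -0.3455  0.05  ] 
r4 [ 0.3802 -0.3745  0.05  ]
```

View pics/c3.png

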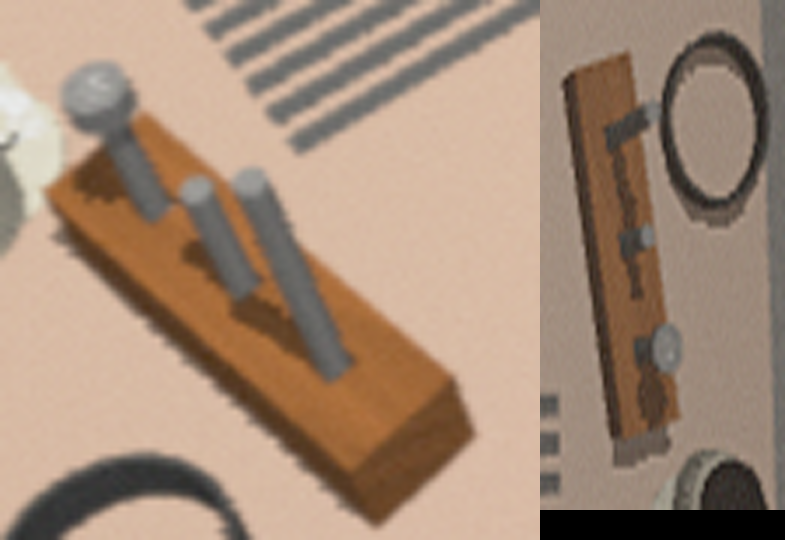

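The long rod is the one at the rack's far-x end, about (0.525, -0.328), with the headed pin at the near end. The stand's yaw is about 7.4°, the handle is at about (0.5035, 0.262), and the sled has about 50 mm to go.

```bash
cat > d.py <<'E'
import sys,numpy as np
from scipy.spatial.transform import Rotation as R
from plant import telemetry
s=telemetry.get_state();t=np.array([float(v) for v in sys.argv[1:4]])
M=R.from_euler('xyz',s['eef_rot'],degrees=True).as_matrix()
print('units',np.round(M.T@(t-s['tcp_pos'])/.025,2),'tcp',np.round(s['tcp_pos'],4),'rot',np.round(s['eef_rot'],2),'t',s['time_s'])
E
python3 -m handwheel '[{"grip":-1,"travel":[0,0,0],"spin":0.86},{"grip":-1,"travel":[0,0,0],"spin":0.86},{"grip":-1,"travel":[0,0,0],"spin":0.86},{"grip":-1,"travel":[0,0,0],"spin":0.86},{"grip":-1,"travel":[0,0,0],"spin":0}]' 20; python3 d.py .5035 .262 .16
```

```text
time_s: 1.72
tcp_pos: [0.2819, -0.6133, 0.2346]
eef_rot: [180.0, 0.0, -172.5]
contact_force: [-0.5, -0.7, -0.0]
gripper_width: 0.0879
gripper_force: 0.0
units [-13.37  33.55   2.98] tcp [ 0.2819 -0.6133  0.2346] rot [ 180.      0.   -172.49] t 1.725
```

```bash

python3 -m handwheel '[{"grip":-1,"travel":[-0.4,1,0],"spin":0},{"grip":-1,"travel":[-0.4,1,0],"spin":0},{"grip":-1,"travel":[-0.4,1,0],"spin":0},{"grip":-1,"travel":[-0.4,1,0],"spin":0},{"grip":-1,"travel":[-0.4,1,0],"spin":0},{"grip":-1,"travel":[-0.4,1,0],"spin":0},{"grip":-1,"travel":[-0.4,1,0],"spin":0},{"grip":-1,"travel":[-0.4,1,0],"spin":0}]'
python3 -m handwheel '[{"grip":-1,"travel":[-0.4,1,0],"spin":0},{"grip":-1,"travel":[-0.4,1,0],"spin":0},{"grip":-1,"travel":[-0.4,1,0],"spin":0},{"grip":-1,"travel":[-0.4,1,0],"spin":0},{"grip":-1,"travel":[-0.4,1,0],"spin":0},{"grip":-1,"travel":[-0.4,1,0],"spin":0},{"grip":-1,"travel":[-0.4,1,0],"spin":0},{"grip":-1,"travel":[-0.4,1,0],"spin":0}]'
python3 -m handwheel '[{"grip":-1,"travel":[-0.4,1,0],"spin":0},{"grip":-1,"travel":[-0.4,1,0],"spin":0},{"grip":-1,"travel":[-0.4,1,0],"spin":0},{"grip":-1,"travel":[-0.4,1,0],"spin":0},{"grip":-1,"travel":[-0.4,1,0],"spin":0},{"grip":-1,"travel":[-0.4,1,0],"spin":0},{"grip":-1,"travel":[-0.4,1,0],"spin":0},{"grip":-1,"travel":[-0.4,1,0],"spin":0}]'
python3 -m handwheel '[{"grip":-1,"travel":[-0.4,1,0],"spin":0},{"grip":-1,"travel":[-0.4,1,0],"spin":0},{"grip":-1,"travel":[-0.4,1,0],"spin":0},{"grip":-1,"travel":[-0.4,1,0],"spin":0},{"grip":-1,"travel":[-0.4,1,0],"spin":0},{"grip":-1,"travel":[-0.4,1,0],"spin":0},{"grip":-1,"travel":[-0.4,1,0],"spin":0},{"grip":-1,"travel":[0,0,0],"spin":0}]'
python3 d.py .5035 .262 .084
```

```text
time_s: 2.72
tcp_pos: [0.3353, -0.4038, 0.2347]
eef_rot: [-180.0, 0.0, -172.4]
contact_force: [0.2, -0.2, -0.5]
gripper_width: 0.0875
gripper_force: 0.0
time_s: 3.72
tcp_pos: [0.3886, -0.195, 0.2348]
eef_rot: [-180.0, 0.0, -172.4]
contact_force: [0.6, 0.5, -0.1]
gripper_width: 0.0878
gripper_force: 0.0
time_s: 4.72
tcp_pos: [0.4418, 0.0138, 0.2348]
eef_rot: [180.0, 0.0, -172.4]
contact_force: [0.0, -1.0, -0.1]
gripper_width: 0.0874
gripper_force: 0.0
time_s: 5.72
tcp_pos: [0.4888, 0.1975, 0.2341]
eef_rot: [-180.0, -0.0, -172.4]
contact_force: [0.5, -0.4, 0.5]
gripper_width: 0.0877
gripper_force: 0.0
units [-0.92  2.48  6.  ] tcp [0.4888 0.1975 0.2341] rot [-1.7998e+02 -3.0000e-02 -1.7242e+02] t 5.725
```

```bash

python3 -m handwheel '[{"grip":-1,"travel":[-0.46,0.9,0.5],"spin":0},{"grip":-1,"travel":[-0.46,0.9,0.5],"spin":0},{"grip":-1,"travel":[0,0.68,0.5],"spin":0},{"grip":-1,"travel":[0,0,0.9],"spin":0},{"grip":-1,"travel":[0,0,0.9],"spin":0},{"grip":-1,"travel":[0,0,0.9],"spin":0},{"grip":-1,"travel":[0,0,0.9],"spin":0},{"grip":-1,"travel":[0,0,0.9],"spin":0}]'
python3 -m handwheel '[{"grip":1,"travel":[0,0,0],"spin":0},{"grip":1,"travel":[0,0,0],"spin":0},{"grip":1,"travel":[0,0,0],"spin":0},{"grip":1,"travel":[0,0,0],"spin":0},{"grip":1,"travel":[0,0,0],"spin":0},{"grip":1,"travel":[0,0,0],"spin":0}]' 20
python3 d.py .51 .2124 .084
python3 -c "
from h import *
snap('top','t1.png');snap('scene','s1.png')"
```

```text
time_s: 6.72
tcp_pos: [0.5025, 0.2598, 0.0838]
eef_rot: [-180.0, -0.0, -172.5]
contact_force: [0.5, -0.4, -0.6]
gripper_width: 0.0875
gripper_force: 0.0
time_s: 7.48
tcp_pos: [0.5031, 0.26, 0.0847]
eef_rot: [180.0, 0.0, -172.5]
contact_force: [1.1, -1.1, -0.9]
gripper_width: 0.0332
gripper_force: 0.0
units [-0.03 -1.92  0.03] tcp [0.5031 0.26   0.0847] rot [ 1.7999e+02  1.0000e-02 -1.7252e+02] t 7.475
```

```bash

python3 -m handwheel '[{"grip":1,"travel":[0,0,0],"spin":0},{"grip":1,"travel":[0,0,0],"spin":0},{"grip":1,"travel":[0,0,0],"spin":0},{"grip":1,"travel":[0,0,0],"spin":0}]' 20
python3 d.py .51 .2124 .084
```

```text
time_s: 8.07
tcp_pos: [0.503, 0.2601, 0.0846]
eef_rot: [180.0, 0.0, -172.5]
contact_force: [-0.6, 1.0, 1.4]
gripper_width: 0.0177
gripper_force: 20.0
units [-0.03 -1.93  0.02] tcp [0.503  0.2601 0.0846] rot [ 1.7999e+02  1.0000e-02 -1.7251e+02] t 8.075
```

```bash

python3 -m handwheel '[{"grip":1,"travel":[0,-0.3,0],"spin":0},{"grip":1,"travel":[0,-0.4,0],"spin":0},{"grip":1,"travel":[0,-0.4,0],"spin":0},{"grip":1,"travel":[0,-0.4,0],"spin":0},{"grip":1,"travel":[0,-0.3,0],"spin":0},{"grip":1,"travel":[0,-0.1,0],"spin":0},{"grip":1,"travel":[0,0,0],"spin":0},{"grip":1,"travel":[0,0,0],"spin":0}]'
python3 d.py .51 .2124 .084
python3 - <<'E'
from h import *
a=snap('scene','s2.png');b=snap('top','t2.png')
p=cv2.resize(a[155:225,300:385],(510,420),interpolation=2)
q=cv2.resize(b[170:230,265:310],(300,400),interpolation=2);q=cv2.copyMakeBorder(q,0,20,0,0,0)
cv2.imwrite('pics/c4.png',np.hstack([p,q])[:,:,::-1])
E
```

```text
time_s: 9.07
tcp_pos: [0.5093, 0.2124, 0.0846]
eef_rot: [-180.0, -0.0, -172.5]
contact_force: [1.3, -1.9, 0.6]
gripper_width: 0.0175
gripper_force: 20.0
units [-0.03 -0.01  0.02] tcp [0.5093 0.2124 0.0846] rot [-1.7995e+02 -1.0000e-02 -1.7251e+02] t 9.075
```

View pics/c4.png

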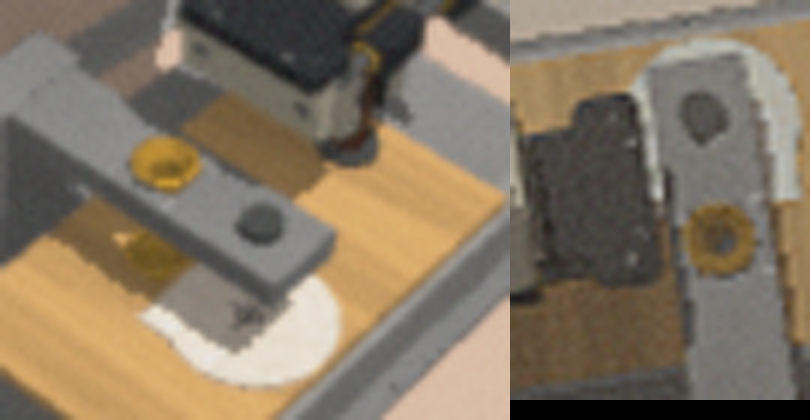

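```bash
cat > m.py <<'E'
from h import *
import sys
np.set_printoptions(precision=4,suppress=True)
def gold(im,c,r=9):
    x0,y0=int(c[0])-r,int(c[1])-r;w=im[y0:y0+2*r+1,x0:x0+2*r+1]
    h=cv2.cvtColor(w,cv2.COLOR_RGB2HSV).astype(int)
    m=(h[:,:,1]>130)&(h[:,:,0]>14)&(h[:,:,0]<32)
    n,l,st,ce=cv2.connectedComponentsWithStats(m.astype('uint8'),connectivity=4)
    i=1+np.argmax(st[1:,4]);ys,xs=np.nonzero(l==i)
    (cc,ax,an)=cv2.fitEllipse(cv2.convexHull(np.stack([xs,ys],1).astype(np.int32)))
    return np.array([x0,y0])+cc,ax,np.array([x0,y0])+ce[i],len(xs)
E
python3 - <<'E'
from m import *
ld=lambda f:cv2.imread('pics/'+f)[:,:,::-1].copy()
ux=np.array([np.cos(np.radians(7.4)),np.sin(np.radians(7.4))]);uy=np.array([-ux[1],ux[0]])
for n,f,c,z in[('top','top0.png',(296.8,205.4),.116),('top','t2.png',(296.5,205.9),.116),('scene','scene0.png',(327.5,181.7),.116),('scene','s2.png',(327.8,181.7),.116),('top','top0.png',(281.2,209.5),.058)]:
    e,ax,m,k=gold(ld(f),c);print(n,f,e,ax,m,k,at(n,e,z),at(n,m,z))
for n,f,c in[('scene','s2.png',(341.2,207.7)),('top','top0.png',(278.5,191.5))]:
    im=ld(f);g=cv2.cvtColor(im,cv2.COLOR_RGB2GRAY)
    x,y=map(round,c);w=g[y-6:y+7,x-6:x+7].astype(int);print(n);print(w)
# projection of template outline check: cross & punch predicted
for n in('scene','top'):print(n,'1mm along uy in px',proj(n,[*(np.array([.56,.098])+.001*uy),.054])-proj(n,[.56,.098,.054]))
E
```

```text
top top0.png [295.8985 205.2935] (9.316866874694824, 10.14113998413086) [296.0682 205.3409] 44 [0.5062 0.0934 0.116 ] [0.506  0.0929 0.116 ]
top t2.png [295.8439 205.3518] (9.567927360534668, 10.038037300109863) [296.02 205.3 ] 50 [0.506  0.0936 0.116 ] [0.5062 0.093  0.116 ]
scene scene0.png [327.1084 181.8213] (8.384634971618652, 10.703965187072754) [327.0811 181.7973] 74 [0.5069 0.0903 0.116 ] [0.5068 0.0903 0.116 ]
scene s2.png [327.1222 181.814 ] (8.404693603515625, 10.69987964630127) [327.0789 181.7237] 76 [0.5069 0.0904 0.116 ] [0.5065 0.0905 0.116 ]
top top0.png [278.7631 211.382 ] (3.2663636207580566, 8.469956398010254) [278.6316 211.6316] 19 [0.4934 0.1481 0.058 ] [0.4927 0.1485 0.058 ]
scene
[[131 130 126 115  97  82  76  76  82  90 103 101  98]
 [133 131 131 129 124 105  85  76  75  82  88  92 106]
 [133 133 132 132 130 126 111  96  78  77  89  95 123]
 [132 132 130 119 114 121 112 110  92  84  92 114 132]
 [131 132 133 129 101  97  98  91 111 114 109 130 152]
 [133 134 135 132  99  95  79  93  96 120 129 153 203]
 [136 136 133 132 105  85  84 100  96 130 153 207 221]
 [1
[... 431 characters left out ...]
0 163 166]
 [164 163 166 163 168 154 122 166 167 162 160 165 166]
 [168 166 167 164 166 156 148 170 169 170 165 166 169]
 [166 167 166 171 158  97  86 131 165 169 166 168 167]
 [169 166 165 166 154 105 115 106  96 136 149 167 166]
 [165 168 161 123  85  87 118 143 159 174 167 166 165]
 [167 167 164 170 165 142 114 134 174 168 168 166 166]
 [165 168 166 166 169 173 163 145 167 166 166 169 166]
 [166 162 165 163 164 168 160 147 166 168 166 165 166]
 [166 165 160 162 164 168 167 167 166 164 161 164 164]
 [165 159 164 163 166 164 164 164 167 164 167 162 165]
 [163 165 167 163 165 165 163 163 166 163 165 168 165]]
scene 1mm along uy in px [ 0.2306 -0.2033]
top 1mm along uy in px [-0.3267  0.0495]
```

```bash
python3 - <<'E'
from m import *
ld=lambda f:cv2.imread('pics/'+f)[:,:,::-1].copy()
a=np.radians(7.4);ux=np.array([np.cos(a),np.sin(a)]);uy=np.array([-ux[1],ux[0]])
print('stand yaw check via plate edge 7.15')
ub=np.array([.5067,.0904]);c=at('scene',(341.0,207.0),.054)[:2];print('scene cross',c,'rel ub',(c-ub)@ux,(c-ub)@uy)
print('pred px',proj('scene',[*(ub+.055*ux),.054]))
ub=np.array([.506,.0925]);c0=at('top',(278.1,191.1),.054)[:2];print('top0 cross',c0,'rel ub',(c0-ub)@ux,(c0-ub)@uy)
# dark blob centroid of cross in both via blackness weights
for n,f,c,bg in[('scene','s2.png',(341,207),130),('top','top0.png',(278,191),165)]:
    g=cv2.cvtColor(ld(f),cv2.COLOR_RGB2GRAY).astype(float);x,y=c;w=np.clip(bg-10-g[y-2:y+3,x-3:x+4],0,None)
    Y,X=np.mgrid[y-2:y+3,x-3:x+4];print(n,(w*X).sum()/w.sum(),(w*Y).sum()/w.sum())
h=np.array([.5093,.2124]);print('handle-implied lb',h-.12*uy-.02*ux)
E
```

```text
stand yaw check via plate edge 7.15
scene cross [0.559  0.0981] rel ub 0.05289315315457091 0.0008632894168958449
pred px [341.4002 207.572 ]
top0 cross [0.5552 0.1496] rel ub 0.05618408707360108 0.05032391043338787
scene 341.26694045174537 206.7700205338809
top 277.7820895522388 191.30447761194029
handle-implied lb [0.5049 0.0908]
```

```bash

python3 -m handwheel '[{"grip":1,"travel":[0,-0.05,0],"spin":0},{"grip":1,"travel":[0,0,0],"spin":0},{"grip":1,"travel":[0,0,0],"spin":0},{"grip":1,"travel":[0,0,0],"spin":0},{"grip":1,"travel":[0,0,0],"spin":0}]'
python3 d.py .51 .2124 .084
python3 -m handwheel '[{"grip":-1,"travel":[0,0,0],"spin":0},{"grip":-1,"travel":[0,0,0],"spin":0},{"grip":-1,"travel":[0,0,0],"spin":0},{"grip":-1,"travel":[0,0,0],"spin":0},{"grip":-1,"travel":[0,0,-0.8],"spin":0},{"grip":-1,"travel":[0,0,-1],"spin":0},{"grip":-1,"travel":[0,0,-1],"spin":0},{"grip":-1,"travel":[0,0,-1],"spin":0}]'
python3 -m handwheel '[{"grip":-1,"travel":[0,0,-1],"spin":0},{"grip":-1,"travel":[0,0,-1],"spin":0},{"grip":-1,"travel":[0,0,0],"spin":0}]'
python3 d.py .5245 -.328 .225
```

```text
time_s: 9.8
tcp_pos: [0.5094, 0.2117, 0.0846]
eef_rot: [180.0, 0.0, -172.5]
contact_force: [-0.8, 2.1, 3.1]
gripper_width: 0.0174
gripper_force: 20.0
units [-0.03  0.02  0.02] tcp [0.5094 0.2117 0.0846] rot [ 1.7999e+02  1.0000e-02 -1.7251e+02] t 9.8
time_s: 10.8
tcp_pos: [0.5092, 0.2115, 0.1803]
eef_rot: [-180.0, -0.0, -172.5]
contact_force: [0.0, 0.3, -0.1]
gripper_width: 0.0864
gripper_force: 0.0
time_s: 11.18
tcp_pos: [0.5103, 0.2121, 0.2317]
eef_rot: [179.9, 0.2, -172.5]
contact_force: [-0.1, 0.4, -0.1]
gripper_width: 0.0879
gripper_force: 0.0
units [  2.25 -21.5    0.22] tcp [0.5103 0.2121 0.2317] rot [ 179.9     0.2  -172.51] t 11.175
```

```bash

python3 -m handwheel '[{"grip":-1,"travel":[0.1,-0.98,0],"spin":0},{"grip":-1,"travel":[0.1,-0.98,0],"spin":0},{"grip":-1,"travel":[0.1,-0.98,0],"spin":0},{"grip":-1,"travel":[0.1,-0.98,0],"spin":0},{"grip":-1,"travel":[0.1,-0.98,0],"spin":0},{"grip":-1,"travel":[0.1,-0.98,0],"spin":0},{"grip":-1,"travel":[0.1,-0.98,0],"spin":0},{"grip":-1,"travel":[0.1,-0.98,0],"spin":0}]'
python3 -m handwheel '[{"grip":-1,"travel":[0.1,-0.98,0],"spin":0},{"grip":-1,"travel":[0.1,-0.98,0],"spin":0},{"grip":-1,"travel":[0.1,-0.98,0],"spin":0},{"grip":-1,"travel":[0.1,-0.98,0],"spin":0},{"grip":-1,"travel":[0.1,-0.98,0],"spin":0},{"grip":-1,"travel":[0.1,-0.98,0],"spin":0},{"grip":-1,"travel":[0.1,-0.98,0],"spin":0},{"grip":-1,"travel":[0.1,-0.98,0],"spin":0}]'
python3 -m handwheel '[{"grip":-1,"travel":[0.1,-0.98,0],"spin":0},{"grip":-1,"travel":[0.1,-0.98,0],"spin":0},{"grip":-1,"travel":[0.1,-0.98,0],"spin":0},{"grip":-1,"travel":[0.1,-0.98,0],"spin":0},{"grip":-1,"travel":[0.1,-0.98,0],"spin":0},{"grip":-1,"travel":[0.05,-0.94,0],"spin":0},{"grip":-1,"travel":[0,0,0],"spin":0}]'
python3 d.py .5245 -.328 .126
python3 - <<'E'
from h import *
a=snap('scene','s3.png');b=snap('top','t3.png')
p=cv2.resize(a[155:225,300:385],(510,420),interpolation=2)
q=cv2.resize(a[250:310,160:210],(350,420),interpolation=2)
cv2.imwrite('pics/c5.png',np.hstack([p,q])[:,60:,::-1])
x,y=341,207;print(cv2.cvtColor(a,cv2.COLOR_RGB2GRAY)[y-6:y+7,x-6:x+7])
E
```

```text
time_s: 12.18
tcp_pos: [0.5141, 0.0128, 0.2286]
eef_rot: [-180.0, -0.1, -172.5]
contact_force: [0.7, 0.3, 0.9]
gripper_width: 0.0872
gripper_force: 0.0
time_s: 13.18
tcp_pos: [0.5195, -0.1838, 0.2285]
eef_rot: [180.0, -0.1, -172.5]
contact_force: [0.2, 0.0, 0.3]
gripper_width: 0.0874
gripper_force: 0.0
time_s: 14.05
tcp_pos: [0.5247, -0.3304, 0.2281]
eef_rot: [179.9, -0.1, -172.7]
contact_force: [-0.5, -0.1, -0.4]
gripper_width: 0.0873
gripper_force: 0.0
units [-0.01  0.09  4.08] tcp [ 0.5247 -0.3304  0.2281] rot [ 1.7994e+02 -1.3000e-01 -1.7265e+02] t 14.05
[[140 133 107  94  83  84  81  92 110 134 143 137 117]
 [142 139 133 124 106  88  83  87  86  99 110 111 104]
 [142 140 144 139 131 112  92  83  81  83  93 102 115]
 [144 143 145 142 141 135 124  99  89  84  91 105 136]
 [142 143 142 133 139 137 133 125  99  92  97 120 143]
 [143 143 146 140 113  90  98 102 125 122 119 139 167]
 [142 142 144 140 102  84  85 104 118 134 137 163 215]
 [146 144 143 141  99  74  82  89 115 144 165 218 231]
 [147 148 141 126 105 120 120 130 130 187 222 231 233]
 [147 147 145 141 135 140 141 149 163 217 229 231 233]
 [162 145 143 142 144 139 149 211 220 228 229 232 231]
 [228 181 158 147 141 151 165 222 232 231 232 232 231]
 [238 234 223 174 163 215 224 231 232 233 232 234 232]]
```

View pics/c5.png

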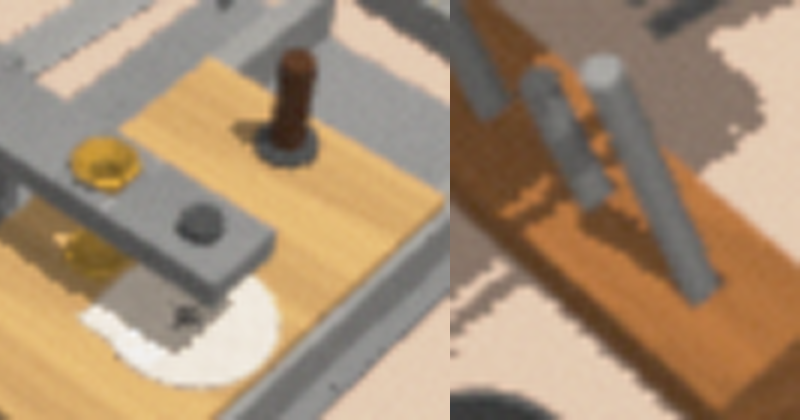

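```bash
python3 -c "
from h import *
print(at('scene',(182.1,260.2),.175),at('scene',(196.2,291.2),.05))"
```

```text
[ 0.52699653 -0.32542522  0.175     ] [ 0.52946205 -0.32600876  0.05      ]
```

```bash

python3 -m handwheel '[{"grip":-1,"travel":[-0.05,0.11,0.4],"spin":0},{"grip":-1,"travel":[0,0,0.8],"spin":0},{"grip":-1,"travel":[0,0,0.8],"spin":0},{"grip":-1,"travel":[0,0,0.8],"spin":0},{"grip":-1,"travel":[0,0,0.8],"spin":0},{"grip":-1,"travel":[0,0,0.48],"spin":0},{"grip":-1,"travel":[0,0,0],"spin":0},{"grip":-1,"travel":[0,0,0],"spin":0}]'
python3 -m handwheel '[{"grip":1,"travel":[0,0,0],"spin":0},{"grip":1,"travel":[0,0,0],"spin":0},{"grip":1,"travel":[0,0,0],"spin":0},{"grip":1,"travel":[0,0,0],"spin":0},{"grip":1,"travel":[0,0,0],"spin":0},{"grip":1,"travel":[0,0,0],"spin":0},{"grip":1,"travel":[0,0,0],"spin":0},{"grip":1,"travel":[0,0,0],"spin":0}]' 15
python3 -m handwheel '[{"grip":1,"travel":[0,0,0],"spin":0},{"grip":1,"travel":[0,0,0],"spin":0},{"grip":1,"travel":[0,0,0],"spin":0},{"grip":1,"travel":[0,0,0],"spin":0}]' 15
python3 d.py .526 -.327 .126
```

```text
time_s: 15.15
tcp_pos: [0.5275, -0.326, 0.1282]
eef_rot: [-180.0, 0.0, -172.5]
contact_force: [0.4, 0.2, 1.0]
gripper_width: 0.0878
gripper_force: 0.0
time_s: 16.15
tcp_pos: [0.527, -0.3259, 0.1276]
eef_rot: [180.0, -0.0, -172.5]
contact_force: [-0.5, -0.4, -0.3]
gripper_width: 0.0132
gripper_force: 0.0
time_s: 16.65
tcp_pos: [0.527, -0.3259, 0.1275]
eef_rot: [180.0, -0.0, -172.5]
contact_force: [1.2, 0.3, 0.9]
gripper_width: 0.0119
gripper_force: 15.0
units [ 0.04 -0.04  0.06] tcp [ 0.527  -0.3259  0.1275] rot [ 1.8000e+02 -1.0000e-02 -1.7252e+02] t 16.65
```

```bash

python3 -m handwheel '[{"grip":1,"travel":[0,0,0],"spin":0},{"grip":1,"travel":[0,0,0],"spin":0},{"grip":1,"travel":[0,0,-0.2],"spin":0},{"grip":1,"travel":[0,0,-0.4],"spin":0},{"grip":1,"travel":[0,0,-0.4],"spin":0},{"grip":1,"travel":[0,0,-0.6],"spin":0},{"grip":1,"travel":[0,0,-0.8],"spin":0},{"grip":1,"travel":[0,0,-0.8],"spin":0}]' 45
python3 -m handwheel '[{"grip":1,"travel":[0,0,-0.8],"spin":0},{"grip":1,"travel":[0,0,-0.8],"spin":0},{"grip":1,"travel":[0,0,-0.7],"spin":0},{"grip":1,"travel":[0,0,-0.3],"spin":0},{"grip":1,"travel":[0,0,0],"spin":0}]'
python3 d.py .5065 .0915 .268
```

```text
time_s: 17.65
tcp_pos: [0.5271, -0.326, 0.2092]
eef_rot: [-180.0, 0.0, -172.5]
contact_force: [0.2, 0.2, -2.0]
gripper_width: 0.011
gripper_force: 45.0
time_s: 18.27
tcp_pos: [0.5271, -0.3259, 0.2729]
eef_rot: [-180.0, 0.0, -172.5]
contact_force: [-0.4, 0.2, -2.6]
gripper_width: 0.0111
gripper_force: 45.0
units [-1.36 16.66  0.2 ] tcp [ 0.5271 -0.3259  0.2729] rot [-1.7999e+02  4.0000e-02 -1.7252e+02] t 18.275
```

```bash

python3 -m handwheel '[{"grip":1,"travel":[-0.08,0.5,0],"spin":0},{"grip":1,"travel":[-0.08,0.98,0],"spin":0},{"grip":1,"travel":[-0.08,0.98,0],"spin":0},{"grip":1,"travel":[-0.08,0.98,0],"spin":0},{"grip":1,"travel":[-0.08,0.98,0],"spin":0},{"grip":1,"travel":[-0.08,0.98,0],"spin":0},{"grip":1,"travel":[-0.08,0.98,0],"spin":0},{"grip":1,"travel":[-0.08,0.98,0],"spin":0}]'
python3 -m handwheel '[{"grip":1,"travel":[-0.08,0.98,0],"spin":0},{"grip":1,"travel":[-0.08,0.98,0],"spin":0},{"grip":1,"travel":[-0.08,0.98,0],"spin":0},{"grip":1,"travel":[-0.08,0.98,0],"spin":0},{"grip":1,"travel":[-0.08,0.98,0],"spin":0},{"grip":1,"travel":[-0.08,0.98,0],"spin":0},{"grip":1,"travel":[-0.08,0.98,0],"spin":0},{"grip":1,"travel":[-0.08,0.98,0],"spin":0}]'
python3 -m handwheel '[{"grip":1,"travel":[-0.08,0.98,0],"spin":0},{"grip":1,"travel":[0,0.46,0],"spin":0},{"grip":1,"travel":[0,0,0],"spin":0},{"grip":1,"travel":[0,0,0],"spin":0}]'
python3 d.py .5065 .0910 .240
python3 - <<'E'
from h import *
a=snap('scene','s4.png');b=snap('top','t4.png')
p=cv2.resize(a[125:205,285:355],(525,600),interpolation=2)
cv2.imwrite('pics/c6.png',p[:,:,::-1])
E
```

```text
time_s: 19.27
tcp_pos: [0.5183, -0.14, 0.2717]
eef_rot: [180.0, -0.1, -172.5]
contact_force: [0.4, 0.1, -1.2]
gripper_width: 0.0114
gripper_force: 45.0
time_s: 20.27
tcp_pos: [0.5084, 0.0561, 0.2718]
eef_rot: [-180.0, -0.1, -172.5]
contact_force: [0.9, -0.1, -2.0]
gripper_width: 0.011
gripper_force: 45.0
time_s: 20.78
tcp_pos: [0.5063, 0.0905, 0.2724]
eef_rot: [-180.0, -0.0, -172.5]
contact_force: [-0.4, 0.0, -1.1]
gripper_width: 0.0111
gripper_force: 45.0
units [-0.01  0.02  1.3 ] tcp [0.5063 0.0905 0.2724] rot [-1.7999e+02 -2.0000e-02 -1.7252e+02] t 20.775
```

View pics/c6.png

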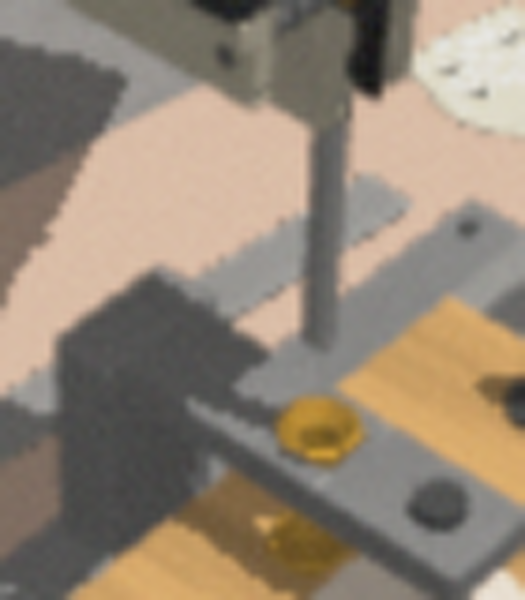

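```bash
python3 -c "
from h import *
for z in(.116,.155,.16,.2,.24,.26):print(z,proj('scene',[.5063,.0905,z]))
g=cv2.cvtColor(cv2.imread('pics/s4.png'),cv2.COLOR_BGR2GRAY)
for y in(146,152,158,164,169,171,172,173):print(y,g[y,320:338])
for z in(.22,):print(proj('scene',[.5063,.0905,.22])-proj('scene',[.5063,.0895,.22]),proj('scene',[.5063,.0905,.22])-proj('scene',[.5053,.0905,.22]))"
```

```text
0.116 [327.01649721 181.67496059]
0.155 [327.68542328 171.03121574]
0.16 [327.77414702 169.61934246]
0.2 [328.50983002 157.91115634]
0.24 [329.29480252 145.41625697]
0.26 [329.7073363  138.84875155]
146 [196 195 196 197 193 190 130  94  91 100 113 158 190 194 195 194 194 196]
152 [193 194 193 193 193 188 116  89  96 103 117 145 155 150 153 151 156 158]
158 [153 151 153 151 151 135  93  91  99 107 133 178 187 192 193 192 193 190]
164 [142 144 179 194 187 128  91  93 103 110 145 141 136 136 133 135 131 135]
169 [193 193 191 171 156 104  89  96 106 113 131 135 134 135 135 135 133 138]
171 [130 156 145 138 136 131 118 110 110 127 135 135 133 132 136 143 152 161]
172 [ 99 136 140 137 136 133 132 130 129 135 135 135 134 138 147 158 162 161]
173 [123 133 136 135 134 133 139 133 135 135 134 134 136 146 156 163 163 165]
[ 0.30126582 -0.16986716] [0.27365737 0.20585018]
```

```bash

python3 -m handwheel '[{"grip":1,"travel":[-0.04,0.04,0.4],"spin":0},{"grip":1,"travel":[0,0,0.5],"spin":0},{"grip":1,"travel":[0,0,0.4],"spin":0},{"grip":1,"travel":[0,0,0.2],"spin":0},{"grip":1,"travel":[0,0,0.2],"spin":0},{"grip":1,"travel":[0,0,0.15],"spin":0},{"grip":1,"travel":[0,0,0],"spin":0},{"grip":1,"travel":[0,0,0],"spin":0}]'
python3 d.py .5065 .0910 .1405
```

```text
time_s: 21.88
tcp_pos: [0.5076, 0.0921, 0.2266]
eef_rot: [180.0, 0.0, -172.5]
contact_force: [-0.0, -0.6, -1.6]
gripper_width: 0.011
gripper_force: 45.0
units [ 0.05 -0.04  3.44] tcp [0.5076 0.0921 0.2266] rot [ 1.7999e+02  3.0000e-02 -1.7251e+02] t 21.875
```

```bash

python3 -m handwheel '[{"grip":1,"travel":[0,0,0.12],"spin":0},{"grip":1,"travel":[0,0,0.12],"spin":0},{"grip":1,"travel":[0,0,0],"spin":0}]'; python3 -c "
from plant import telemetry as t;s=t.get_state();print(s['contact_force'],s['moment'])"
```

```text
time_s: 22.25
tcp_pos: [0.5072, 0.092, 0.22]
eef_rot: [-180.0, -0.0, -172.5]
contact_force: [-0.7, 0.4, -1.9]
gripper_width: 0.011
gripper_force: 45.0
[-0.66472856  0.42023374 -1.86590198] [-0.01131971 -0.00164555  0.02834312]
```

Entering freely; continue.

```bash

python3 -m handwheel '[{"grip":1,"travel":[0,0,0.15],"spin":0},{"grip":1,"travel":[0,0,0.2],"spin":0},{"grip":1,"travel":[0,0,0],"spin":0}]'
python3 -c "
from plant import telemetry as t;s=t.get_state();print(s['contact_force'],s['moment'])"
python3 -m handwheel '[{"grip":1,"travel":[0,0,0.2],"spin":0},{"grip":1,"travel":[0,0,0.2],"spin":0},{"grip":1,"travel":[0,0,0.2],"spin":0},{"grip":1,"travel":[0,0,0],"spin":0}]'
python3 -c "
from plant import telemetry as t;s=t.get_state();print(s['contact_force'],s['moment'])"
python3 d.py .5065 .0910 .1405
```

```text
time_s: 22.62
tcp_pos: [0.5071, 0.092, 0.211]
eef_rot: [-180.0, -0.1, -172.5]
contact_force: [1.0, -0.2, -1.9]
gripper_width: 0.011
gripper_force: 45.0
[ 1.03844222 -0.23102355 -1.92646744] [-0.13232813 -0.02027999  0.03740713]
time_s: 23.12
tcp_pos: [0.5072, 0.092, 0.196]
eef_rot: [-180.0, -0.0, -172.5]
contact_force: [0.3, -0.0, -1.1]
gripper_width: 0.0115
gripper_force: 45.0
[ 0.32913809 -0.02041544 -1.1353547 ] [ 0.01850086 -0.00028289 -0.03210205]
units [ 0.03 -0.03  2.22] tcp [0.5072 0.092  0.196 ] rot [-1.7998e+02 -5.0000e-02 -1.7252e+02] t 23.125
```

```bash

python3 -m handwheel '[{"grip":1,"travel":[0,0,0.25],"spin":0},{"grip":1,"travel":[0,0,0.3],"spin":0},{"grip":1,"travel":[0,0,0.25],"spin":0},{"grip":1,"travel":[0,0,0.12],"spin":0},{"grip":1,"travel":[0,0,0.12],"spin":0},{"grip":1,"travel":[0,0,0],"spin":0}]'
python3 -c "
from plant import telemetry as t;s=t.get_state();print(s['contact_force'],s['moment'])"
python3 -m handwheel '[{"grip":1,"travel":[0,0,0.12],"spin":0},{"grip":1,"travel":[0,0,0.12],"spin":0},{"grip":1,"travel":[0,0,0.12],"spin":0},{"grip":1,"travel":[0,0,0],"spin":0}]'
python3 -c "
from plant import telemetry as t;s=t.get_state();print(s['contact_force'],s['moment'])"
python3 d.py .5065 .0910 .1405
```

```text
time_s: 23.88
tcp_pos: [0.5073, 0.092, 0.1704]
eef_rot: [-180.0, -0.0, -172.5]
contact_force: [0.6, -0.3, -1.3]
gripper_width: 0.0111
gripper_force: 45.0
[ 0.5973783  -0.31435471 -1.29182651] [-0.01678282 -0.01402464  0.01118018]
time_s: 24.38
tcp_pos: [0.5074, 0.092, 0.1613]
eef_rot: [-180.0, -0.0, -172.5]
contact_force: [1.1, 0.4, -3.5]
gripper_width: 0.0112
gripper_force: 45.0
[ 1.06723324  0.38145018 -3.45875871] [-0.14793241 -0.44185565 -0.0300791 ]
units [ 0.04 -0.04  0.83] tcp [0.5074 0.092  0.1613] rot [-1.7999e+02 -1.0000e-02 -1.7252e+02] t 24.375
```

```bash

python3 -m handwheel '[{"grip":1,"travel":[-0.01,0,0.1],"spin":0},{"grip":1,"travel":[0,0,0.12],"spin":0},{"grip":1,"travel":[0,0,0],"spin":0}]'
python3 -c "
from plant import telemetry as t;s=t.get_state();print(s['contact_force'],s['moment'])"
python3 d.py .5065 .0910 .1405
```

```text
time_s: 24.75
tcp_pos: [0.5076, 0.092, 0.1557]
eef_rot: [-180.0, -0.0, -172.5]
contact_force: [0.1, -0.4, -3.5]
gripper_width: 0.0112
gripper_force: 45.0
[ 0.13919198 -0.40749867 -3.45656195] [-0.22010596 -0.45852347  0.0123184 ]
units [ 0.05 -0.04  0.61] tcp [0.5076 0.092  0.1557] rot [-1.8000e+02 -1.0000e-02 -1.7252e+02] t 24.75
```

```bash

python3 -m handwheel '[{"grip":1,"travel":[0,0,0.15],"spin":0},{"grip":1,"travel":[0,0,0.15],"spin":0},{"grip":1,"travel":[0,0,0.15],"spin":0},{"grip":1,"travel":[0,0,0.15],"spin":0},{"grip":1,"travel":[0,0,0],"spin":0},{"grip":1,"travel":[0,0,0],"spin":0}]'
python3 - <<'E'
from h import *
s=telemetry.get_state();print(s['contact_force'],s['moment'],s['tcp_pos'])
a=snap('scene','s5.png')
cv2.imwrite('pics/c7.png',cv2.resize(a[130:230,290:380],(540,600),interpolation=2)[:,:,::-1])
E
```

```text
time_s: 25.5
tcp_pos: [0.5074, 0.092, 0.1407]
eef_rot: [-180.0, -0.0, -172.5]
contact_force: [0.1, 0.8, -3.6]
gripper_width: 0.0109
gripper_force: 45.0
[ 0.07880657  0.77497353 -3.55562519] [-0.22787033 -0.20386278 -0.03336269] [0.50738689 0.09202368 0.14072053]
```

View pics/c7.png

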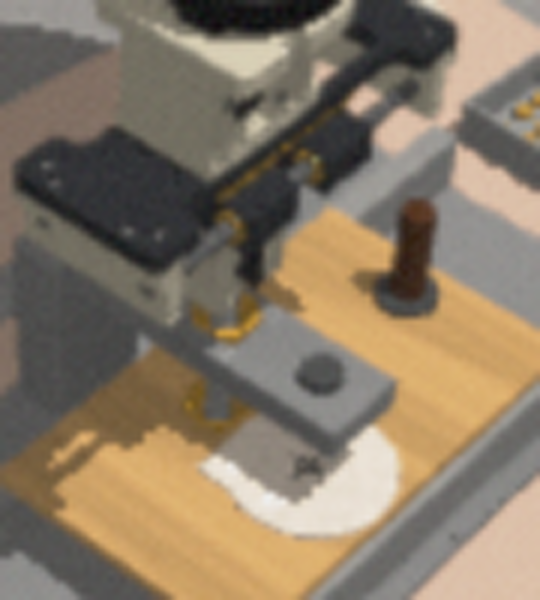

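```bash
python3 -c "
from plant import close_job;print(close_job())"
```

```text
the job is handed in; nothing more can be done
None
```

I handed the job in at about 25.6 s with the long rod still gripped at 45 N. It spans both bushings, its tip about 23 mm above the table by arm position, and the cross is under the punch to within about 1.5 mm by camera. No verdict came back.

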